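Fit the cup carrier to the decorating wheel

ROBOT

A 7-joint arm with a two-finger parallel gripper is mounted at the origin on the work surface. World frame = base frame: x ahead of the robot, y to its left, z up, the work surface at z = 0. Lengths are in m, angles in rad, forces in N, time in s.
With the tool pointing down it reaches from about 0.425 to 0.925 m from the base axis. Payload 6.8 kg.
Tool frame: the origin (TCP) lies on the centre line of the jaws, within the pads' length; the fingertips stand ahead of it and the grasp point (between the pads) is the TCP (arm.tip_extent is the z of the fingertips in the tool frame, in m); z points along the fingers, y is the line along which they close (so a half turn about z gives the same grasp; the last joint's range is limited). The gripper opens to 88 mm and grips with 3 to 60 N. Pads are 20 mm wide; open, the fingers measure 115 mm over their backs; the gripper's body (75 mm by 178 mm) begins 61 mm behind the grasp point.
Start: joints at [-1.238, 0.477, 0.022, 1.555, -0.011, 1.109, -0.083], TCP at [0.288, 0.61, 0.204] pointing down, gripper open.
Joint ranges: [-2.96, 2.96], [-0.34, 2.1], [-1.41, 1.46], [0.24, 2.44], [-1.37, 4.51], [0.17, 1.92], [-2.96, 2.96]. Speed limits (rad/s): [2.39, 2.39, 3.14, 3.14, 3.14, 3.14, 3.14].

INTERFACE

Orientations are given as a 3x3 rotation matrix whose columns are the frame's x, y, z axes.
In Python, from rig import arm, vision gives the robot as it stands. The module is installed in compiled form; this text tells all that it offers.
- The arm moves only by the tool carry_out, never from a script. Its arguments are lists of equal length, an entry for each row: "jaw": the opening, from 0 (shut) to 1 (fully open); "travel": the shift along the world's x, y, z in m, a list of three; "yaw": the turn about the world's z in degrees. In form: {"jaw": [jaw, ...], "travel": [[tx, ty, tz], ...], "yaw": [yaw, ...]}. A call has 1 to 5 rows; each row shifts and turns the commanded pose from where the row before left it; what a row does not reach is not made up. A row lasts 1/8 s, in which the tool goes at most 62.5 mm and 10.7 degrees, less where a joint would pass 70% of its speed; a pose out of reach is approached as far as the arm can. A call with a gripper value outside its range is refused whole. The fingers move at their own pace and stop on an object; "squeeze" is the grip in N (left out, the last holds). Time passes only in rows, so rows that do not move let the fingers close. It gives the time, the measured TCP pose, the force and the opening at its end, in the units of the state.
- arm.read_state(): the state, without advancing time (a new reading comes with each control period).
- vision.read_camera(name): name is "scene" or "side" or "wrist"; returns the picture (420x560x3 uint8, red, green, blue); there is no depth.
- vision.camera_info(name): a dict with "fx", "fy", "cx", "cy" (pixels), "cam_to_world" (4x4, takes a point from camera to world coordinates). Camera axes: x right, y up, looking along -z (the intrinsics and any distortion apply to the point x, -y, -z); pixel columns grow to the right and rows downward; lengths in m; the calibration is good to about 2 mm. A picture is of the moment at which its call begins: read the wrist's pose just before it. camera_info takes no time and is no camera call; for the wrist camera it gives the pose at the moment of the call.
- arm.hand_in(): hands the job in, once; it reports no verdict.
The state is a dict: "time": time; "qpos": joint angles; "dq": joint speeds; "effort": joint torques, N m; "ee_pos": TCP position; "ee_rot": TCP orientation; "ft_force": force on the tool from outside, world axes, zero at the start; "wrist_torque": the same for the moment, N m; "finger_gap": finger opening in m.
Only numpy, scipy, OpenCV 4.12 (cv2) and the standard library are available. Lean on these libraries where they do the work, as an engineer would, in place of code of your own. Each camera call takes 0.05 s, during which the arm holds its last target. There are 200 camera calls.

TASK

Pick up the aluminium cup carrier by its square boss and fit it on the decorating wheel: lower it over the central shaft, turn it until one of its slots finds the drive pin, and let it down until the plate lies fully home and flat on the seat, then let go. Feel your way gently: do not drop it, and do not force it down on the shaft, the pin or the seat (never more than 40 N). Leave everything else on the table where it is.

Things in the scene. Friction and masses are not known exactly. Their poses are not given: they have to be found in the camera images.
- wheel: decorating wheel fixed to the table: grey cast foot 140 mm across, a column, and on top a round steel seat 104 mm across, its upper face 85 mm above the table, from which rise a central shaft and one drive pin. Seat, shaft and pin are braked: they do not turn or give. Origin: centre of the foot's underside, z up. Its yaw does NOT tell where the pin is
- wheel_seat (a point): on the shaft's axis in the plane of the seat's upper face, z up. Shaft: 14 mm thick, 50 mm tall from here, its last 7 mm tapering to 7 mm. Drive pin: 8 mm thick, 12 mm tall, its last 1.2 mm tapering to 6 mm, its axis 40 mm from the shaft's. The pin's bearing round the shaft differs at every start and is given by no reading: see it or find it by feel
- carrier: aluminium cup carrier, 0.3 to 0.6 kg, lying boss up: round plate 130 mm across, 10 thick, a 36 x 36 mm square boss on its middle up to 60 mm above the underside, a 17 mm bore right through. Four through slots, along its +x, +y, -x and -y axes, each 11 mm wide, 33 to 47 mm from the axis; any one fits the pin. Origin: centre of the underside; x, y square to the boss, z up
- carrier_boss (a point): on the carrier's axis inside the boss, 35 mm above the underside (25 above the plate's top), axes as the carrier's: the place to grip, across two opposite sides of the boss (36 mm). Fully home the carrier's underside lies on the seat, this point 35 mm above it; with no slot over the pin it hangs up 12 mm higher
- cup: bystander: small blue cup, 72 mm wide, 58 high, upright; origin at the middle of its foot
- dish: bystander: low white paint dish, 68 mm wide, 22 high; origin at the middle of its foot
- bowl: bystander: white bowl, 120 mm wide, 55 high; origin at the middle of its foot
- pigment_jar: bystander: lidded pigment jar, 52 mm wide, 65 high; origin at the middle of its foot
- bat: bystander: plain plywood disc, 110 mm across, 12 thick, no boss, lying flat; origin under its centre
- brush: bystander: paint brush 190 mm long lying on the table
- knife: bystander: flat-bladed spatula 200 mm long lying on the table
There are look-alikes about, which are no part of the job. Several things have the shape of the wheel; the one meant has the colours described above.

How it is judged:
On the way, in this order (a step that is already met when the one before it is completed fails the run):
1. the carrier is lifted off the table (height (world z) of carrier_boss above 0.06 m), for 0.2 s.
2. the carrier is on the shaft, its bore around it (horizontal distance between carrier_boss and wheel_seat below 0.004 m and z of carrier_boss in the frame of wheel_seat below 0.075 m), for 0.1 s.
At the end, for the whole second after the job is handed in: the carrier lies at rest on the wheel: its underside within 2.5 mm of the seat (which needs the pin in a slot), its axis within 4 mm of the shaft's, tilted less than 0.03 rad (z of carrier_boss in the frame of wheel_seat below 0.0375 m and horizontal distance between carrier_boss and wheel_seat below 0.004 m and angle between carrier_boss's own z axis and vertical below 0.03 rad and linear speed of carrier below 0.01 m/s); the robot touches nothing.
It fails at once if the carrier presses or strikes the wheel with more than 40 N (contact force between carrier and wheel above 40 N).
It fails at once if a cup, dish, bowl, jar, bat or tool standing by is shifted by more than 30 mm (distance of any of cup, dish, bowl, pigment_jar, bat, brush, knife from where it was at the start of the episode above 0.03 m).
It also fails if it takes over 72 s, if anything falls off the work surface, if the arm or the gripper's body presses on something with over 40 N, if the wrist force passes 120 N, or if a joint passes its speed limit or range.

## Working session

There is one attempt and no reset: what is moved stays moved. The work goes in short steps, Python scripts to look and compute and a tool call to move; the robot and the scene stay as the last step left them, time stands still between calls to the robot, and variables do not carry over. Pictures are saved under pics/ and viewed, on a budget of 10 in all, crops included, one or two more only if the job needs it, and the job is handed in when it is done.

Besides the shell and the picture viewer there is one more tool, called after "Emit:" by a JSON object that holds its "name" and its "arguments". carry_out: Moves the arm, as the interface text tells. Its arguments: {"type":"object","properties":{"jaw":{"type":"array","items":{"type":"number"}},"travel":{"type":"array","items":{"type":"array","items":{"type":"number"}}},"yaw":{"type":"array","items":{"type":"number"}},"squeeze":{"type":"number"}},"required":["jaw","travel","yaw"]}

```bash
mkdir -p pics
python3 - <<'E'
from rig import arm, vision
import cv2,numpy as np
s=arm.read_state(); print(s['ee_pos'],s['ee_rot'],s['ft_force'],s['finger_gap'],arm.tip_extent)
for n in ("scene","side","wrist"):
    i=vision.camera_info(n); print(n,i)
    im=vision.read_camera(n); cv2.imwrite(f"pics/{n}0.png",im[:,:,::-1])
a=cv2.imread("pics/scene0.png");b=cv2.imread("pics/side0.png")
E
```

```text
[0.2877596  0.60990461 0.20321144] [[-9.04415244e-01  4.26652867e-01 -6.29926512e-04]
 [ 4.26653312e-01  9.04413766e-01 -1.64061030e-03]
 [-1.30256880e-04 -1.75255320e-03 -9.99998456e-01]] [-0.25382768  0.24432662 -0.44151101] 0.08787286374189102 0.019
scene {'fx': 448.6334722491726, 'fy': 448.6334722491726, 'cx': 274.72818408331517, 'cy': 216.43269462576944, 'cam_to_world': array([[-9.23851778e-02, -6.18227009e-01,  7.80551308e-01,
         1.57359523e+00],
       [ 9.95723100e-01, -5.68106123e-02,  7.28564542e-02,
         8.19492081e-02],
       [-6.98230064e-04,  7.83943824e-01,  6.20831372e-01,
         9.25619053e-01],
       [ 0.00000000e+00,  0.00000000e+00,  0.00000000e+00,
         1.00000000e+00]])}
side {'fx': 487.89844282608345, 'fy': 487.89844282608345, 'cx': 282.33133781748415, 'cy': 210.73431778924748, 'cam_to_world': array([[ 0.97900707,  0.10106682, -0.17700468,  0.30790687],
       [-0.20337041,  0.54240147, -0.81513257, -1.16993595],
       [ 0.01362475,  0.83401807,  0.55156888,  0.85375139],
       [ 0.        ,  0.        ,  0.        ,  1.        ]])}
wrist {'fx': 367.00576680896773, 'fy': 367.00576680896773, 'cx': 277.66819904203487, 'cy': 215.20486589930002, 'cam_to_world': array([[ 0.42699994, -0.87421134, -0.23113978,  0.22432196],
       [ 0.90425079,  0.41245976,  0.11048738,  0.64108707],
       [-0.00125346, -0.25618643,  0.96662658,  0.38389719],
       [ 0.        ,  0.        ,  0.        ,  1.        ]])}
```

View pics/scene0.png

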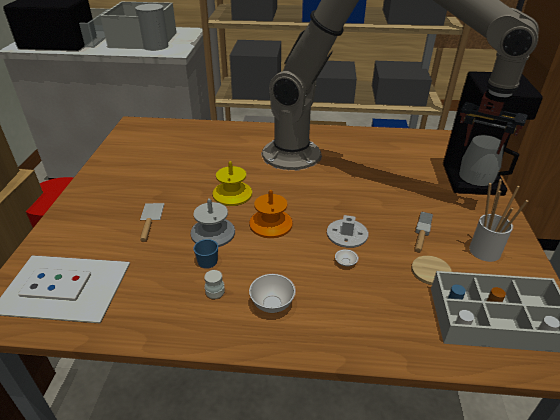

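View pics/side0.png

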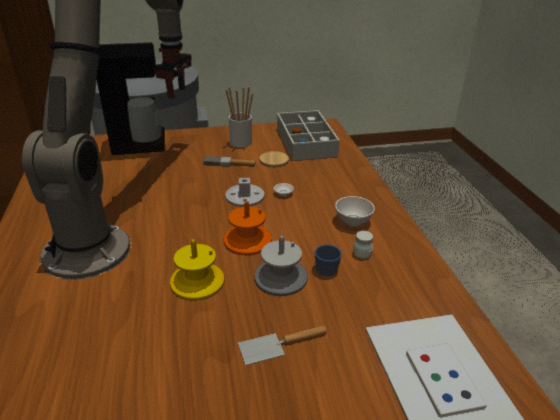

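Candidates for the wheel: yellow at scene (231,185), orange at (271,215), and grey at (211,220), which is side (281,262). Only the grey foot with steel seat fits the description. The carrier with its square boss is at scene (348,230), side (245,192). The plain disc at (432,270) is the bat. I'll confirm with one enlarged crop.

```bash
cat > h.py <<'E'
import numpy as np
from rig import vision
def ray(n,u,v,info=None):
    i=info or vision.camera_info(n); M=i['cam_to_world']
    d=np.array([(u-i['cx'])/i['fx'],-(v-i['cy'])/i['fy'],-1.]); return M[:3,3],M[:3,:3]@d
def onplane(n,u,v,z,info=None):
    o,d=ray(n,u,v,info); return o+d*(z-o[2])/d[2]
def two(n1,p1,n2,p2):
    o1,d1=ray(n1,*p1);o2,d2=ray(n2,*p2)
    t=np.linalg.lstsq(np.c_[d1,-d2],o2-o1,rcond=None)[0]
    a=o1+d1*t[0];b=o2+d2*t[1]; return (a+b)/2,np.linalg.norm(a-b)
def proj(n,P,info=None):
    i=info or vision.camera_info(n); M=i['cam_to_world']
    p=M[:3,:3].T@(np.array(P)-M[:3,3]); return i['cx']+i['fx']*p[0]/-p[2], i['cy']-i['fy']*p[1]/-p[2]
E
python3 - <<'E'
import cv2,numpy as np
from h import *
a=cv2.imread("pics/scene0.png");b=cv2.imread("pics/side0.png")
c=lambda im,u,v:cv2.resize(im[v-36:v+36,u-48:u+48],(400,300),interpolation=cv2.INTER_CUBIC)
cv2.imwrite("pics/crop1.png",np.vstack([np.hstack([c(a,211,218),c(a,348,230)]),np.hstack([c(b,281,262),c(b,245,190)])]))
print("shaft top",two("scene",(210,200),"side",(281,237)))
print("seat",onplane("scene",211,213,.085),onplane("side",281,254,.085))
print("boss top",onplane("scene",348,220,.06),onplane("side",244,181,.06))
E
```

```text
shaft top (array([ 0.51254923, -0.2126498 ,  0.12901939]), np.float64(0.0026111526857525783))
seat [ 0.51770576 -0.21168807  0.085     ] [ 0.51112977 -0.22665267  0.085     ]
boss top [0.48225469 0.20646754 0.06      ] [0.47596896 0.19697873 0.06      ]
```

View pics/crop1.png

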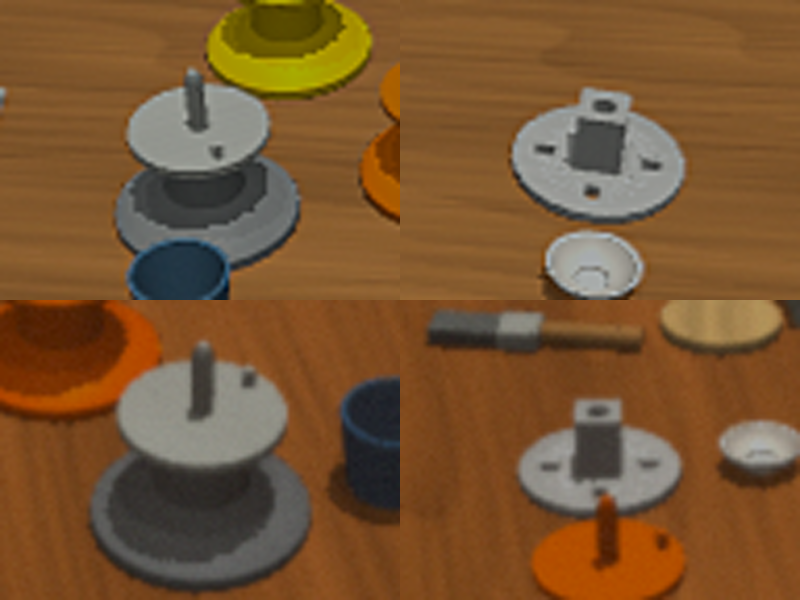

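The crop confirms it. The grey wheel has its shaft tip at scene (209.3,198.8) / side (281.7,236.3) and its pin top at scene (215.1,218.0) / side (292.8,243.0). The carrier's bore is at scene (349.2,219.4) / side (244.5,180.4), with its slots visible around it.

Run:
```python
from h import *
S=np.array
print("tip",two("scene",(209.3,198.8),"side",(281.7,236.3)))
print("seat",onplane("scene",210.7,213.2,.085),onplane("side",281.7,253.1,.085),two("scene",(210.7,213.2),"side",(281.7,253.1)))
print("pin",two("scene",(215.1,218),"side",(292.8,243)))
print("bore",two("scene",(349.2,219.4),"side",(244.5,180.4)))
for n,L in (("scene",[(334.8,229.8),(360.5,233.4),(346.1,239.8)]),("side",[(233,193.8),(256.8,193.1),(245,199.8)])):
    P=[onplane(n,*p,.009) for p in L]
    print(n,P,(P[0]+P[1])/2,np.degrees(np.arctan2(*(P[1]-P[0])[[1,0]])))
from rig import arm
R=arm.read_state()['ee_rot'];print("tool y",np.degrees(np.arctan2(R[1,1],R[0,1])))
```

```text
tip (array([ 0.51335157, -0.21468242,  0.13321342]), np.float64(0.004060398184730256))
seat [ 0.51876599 -0.21239682  0.085     ] [ 0.51359727 -0.22342433  0.085     ] (array([ 0.51426598, -0.21487395,  0.07972724]), np.float64(0.00327359433458361))
pin (array([ 0.54836925, -0.19310411,  0.09026106]), np.float64(0.0019410200297609698))
bore (array([0.47801733, 0.20948181, 0.05691133]), np.float64(0.004209557182256696))
scene [array([0.47171513, 0.17038845, 0.009     ]), array([0.48196983, 0.25053125, 0.009     ]), array([0.51670319, 0.20454278, 0.009     ])] [0.47684248 0.21045985 0.009     ] 82.70832615206149
side [array([0.43933586, 0.20765903, 0.009     ]), array([0.51730297, 0.19777847, 0.009     ]), array([0.47302414, 0.16359305, 0.009     ])] [0.47831941 0.20271875 0.009     ] -7.222440339752674
tool y 64.74467557109341
```

The slot lines from both cameras agree: the carrier is at about (0.478, 0.208) with its axes at -7°/83°. The wheel is at (0.514, -0.215) with the pin at about 32°, 41 mm from the shaft, which fits. I'll move above the carrier.

Emit:
{"name": "carry_out", "arguments": {"jaw": [1, 1, 1, 1, 1], "travel": [[0.02, -0.042, 0], [0.02, -0.042, 0], [0.02, -0.042, 0], [0.02, -0.042, 0], [0.02, -0.042, 0]], "yaw": [4, 4, 4, 4, 2], "squeeze": 40}}

```text
time: 0.78
ee_pos: [0.3884, 0.3989, 0.204]
ee_rot: [[-0.992, 0.125, -0.0], [0.125, 0.992, -0.0], [0.0, -0.0, -1.0]]
ft_force: [0.4, 0.2, 0.8]
finger_gap: 0.088
```

Emit:
{"name": "carry_out", "arguments": {"jaw": [1, 1, 1, 1, 1], "travel": [[0.022, -0.045, 0], [0.022, -0.045, 0], [0.022, -0.045, 0], [0.022, -0.045, 0], [0, 0, 0]], "yaw": [0, 0, 0, 0, 0]}}

```text
time: 1.4
ee_pos: [0.4777, 0.2159, 0.2041]
ee_rot: [[-0.991, 0.134, 0.0], [0.134, 0.991, -0.002], [-0.001, -0.001, -1.0]]
ft_force: [-0.5, 1.3, 0.2]
finger_gap: 0.0878
```

Run:
```python
from h import *
import cv2,pickle
i=vision.camera_info("wrist"); im=vision.read_camera("wrist")
pickle.dump(i,open("w1.pkl","wb")); cv2.imwrite("pics/w1.png",im[:,:,::-1])
print(proj("wrist",(.478,.208,.06),i),proj("wrist",(.478,.208,.01),i))
```

```text
(np.float64(268.0486619561745), np.float64(199.8434829123814)) (np.float64(269.32998203730034), np.float64(189.41459104613466))
```

View pics/w1.png

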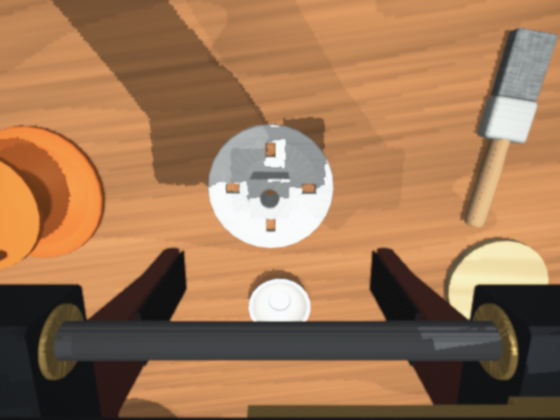

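The wrist picture shows the carrier's bore at (269.5,199), predicted (268,200), and slots at (233,188), (309,188), (270,149) and (270,225).

Run:
```python
from h import *
import pickle
from rig import arm
i=pickle.load(open("w1.pkl","rb")); f=lambda u,v,z:onplane("wrist",u,v,z,i)
print("bore",f(269.5,199,.06))
a,b,c,d=[f(*p,.009) for p in((233,188),(309,188),(270,149),(270,225))]
print((a+b)/2,(c+d)/2,np.linalg.norm(a-b),np.linalg.norm(c-d),np.degrees(np.arctan2(*(b-a)[[1,0]])),np.degrees(np.arctan2(*(d-c)[[1,0]])))
s=arm.read_state();R=s['ee_rot'];print(s['ee_pos'],np.degrees(np.arctan2(R[1,1],R[0,1])),s['ft_force'],s['qpos'])
```

```text
bore [0.47740268 0.20941139 0.06      ]
[0.4769407  0.20987309 0.009     ] [0.47682764 0.20884522 0.009     ] 0.078945695922787 0.08005066396827516 82.30093047040904 -8.019816345765179
[0.47656217 0.21868884 0.20408523] 82.51027445697304 [0.17425839 1.78706222 0.16191109] [-0.64883069  0.22840866  0.1165256   1.92014036 -0.03114044  0.99505064
  0.9217369 ]
```

Emit:
{"name": "carry_out", "arguments": {"jaw": [1, 1, 1, 1, 1], "travel": [[0.0005, -0.0095, -0.03], [0, 0, -0.05], [0, 0, -0.05], [0, 0, -0.037], [0, 0, 0]], "yaw": [-0.3, 0, 0, 0, 0]}}

```text
time: 2.08
ee_pos: [0.4737, 0.2114, 0.0348]
ee_rot: [[-0.992, 0.129, -0.005], [0.129, 0.992, -0.002], [0.005, -0.003, -1.0]]
ft_force: [0.4, 0.2, 0.5]
finger_gap: 0.0877
```

Emit:
{"name": "carry_out", "arguments": {"jaw": [0.3, 0.3, 0.3, 0.3, 0.3], "travel": [[0, 0, 0], [0, 0, 0], [0, 0, 0], [0, 0, 0], [0, 0, 0]], "yaw": [0, 0, 0, 0, 0]}}

```text
time: 2.7
ee_pos: [0.4766, 0.2109, 0.0374]
ee_rot: [[-0.991, 0.132, 0.0], [0.132, 0.991, 0.0], [-0.0, 0.0, -1.0]]
ft_force: [-0.4, -6.4, 2.7]
finger_gap: 0.0413
```

Emit:
{"name": "carry_out", "arguments": {"jaw": [0, 0, 0, 0], "travel": [[0, 0, 0], [0, 0, 0], [0, 0, 0], [0, 0, 0]], "yaw": [0, 0, 0, 0]}}

```text
time: 3.2
ee_pos: [0.4763, 0.2094, 0.0372]
ee_rot: [[-0.991, 0.133, -0.001], [0.133, 0.991, -0.002], [0.001, -0.002, -1.0]]
ft_force: [-1.3, -5.8, 5.1]
finger_gap: 0.035
```

Emit:
{"name": "carry_out", "arguments": {"jaw": [0, 0, 0, 0, 0], "travel": [[0, 0, 0.015], [0, 0, 0.025], [0, 0, 0.04], [0, 0, 0.05], [0, 0, 0.04]], "yaw": [0, 0, 0, 0, 0]}}

```text
time: 3.82
ee_pos: [0.4761, 0.2115, 0.2093]
ee_rot: [[-0.991, 0.131, 0.001], [0.131, 0.991, 0.001], [-0.0, 0.001, -1.0]]
ft_force: [-0.3, 1.2, -5.3]
finger_gap: 0.0351
```

Emit:
{"name": "carry_out", "arguments": {"jaw": [0, 0, 0, 0, 0], "travel": [[0.002, -0.02, 0.01], [0.003, -0.04, 0], [0.004, -0.045, 0], [0.004, -0.045, 0], [0.004, -0.045, 0]], "yaw": [4, 5, 5, 5, 5]}}

```text
time: 4.45
ee_pos: [0.4929, 0.0151, 0.2173]
ee_rot: [[-0.958, -0.287, -0.0], [-0.287, 0.958, 0.001], [0.0, 0.001, -1.0]]
ft_force: [0.5, 0.7, -4.7]
finger_gap: 0.0352
```

Emit:
{"name": "carry_out", "arguments": {"jaw": [0, 0, 0, 0, 0], "travel": [[0.004, -0.045, 0], [0.004, -0.045, 0], [0.004, -0.045, 0], [0.004, -0.04, 0], [0, 0, 0]], "yaw": [5, 5, 5, 0, 0]}}

```text
time: 5.08
ee_pos: [0.5087, -0.1625, 0.2173]
ee_rot: [[-0.856, -0.517, -0.0], [-0.517, 0.856, -0.001], [0.001, -0.001, -1.0]]
ft_force: [-0.1, 0.6, -5.7]
finger_gap: 0.0352
```

Emit:
{"name": "carry_out", "arguments": {"jaw": [0, 0, 0, 0], "travel": [[0, 0.03, 0], [0, 0.035, 0], [0, 0, 0], [0, 0, 0]], "yaw": [0, 0, 0, 0]}}

```text
time: 5.58
ee_pos: [0.5092, -0.0933, 0.2172]
ee_rot: [[-0.852, -0.523, -0.0], [-0.523, 0.852, 0.0], [0.0, 0.0, -1.0]]
ft_force: [0.8, 0.1, -5.8]
finger_gap: 0.0354
```

Run:
```python
from h import *
import cv2,pickle
from rig import arm
s=arm.read_state();R=s['ee_rot'];print(s['ee_pos'],np.degrees(np.arctan2(R[1,1],R[0,1])),s['ft_force'])
i=vision.camera_info("wrist"); im=vision.read_camera("wrist")
pickle.dump(i,open("w2.pkl","wb")); cv2.imwrite("pics/w2.png",cv2.resize(im[:,:,::-1],None,fx=1.4,fy=1.4,interpolation=cv2.INTER_CUBIC))
for P in((.514,-.215,.135),(.514,-.215,.085),(.548,-.194,.097)): print(np.array(proj("wrist",P,i))*1.4)
```

```text
[ 0.50916486 -0.09331496  0.21719129] 121.52556839657029 [ 0.75042858  0.13028333 -5.84912797]
[173.55976141 186.05154176]
[207.6460533  182.75197235]
[207.06888451 252.79829289]
```

View pics/w2.png

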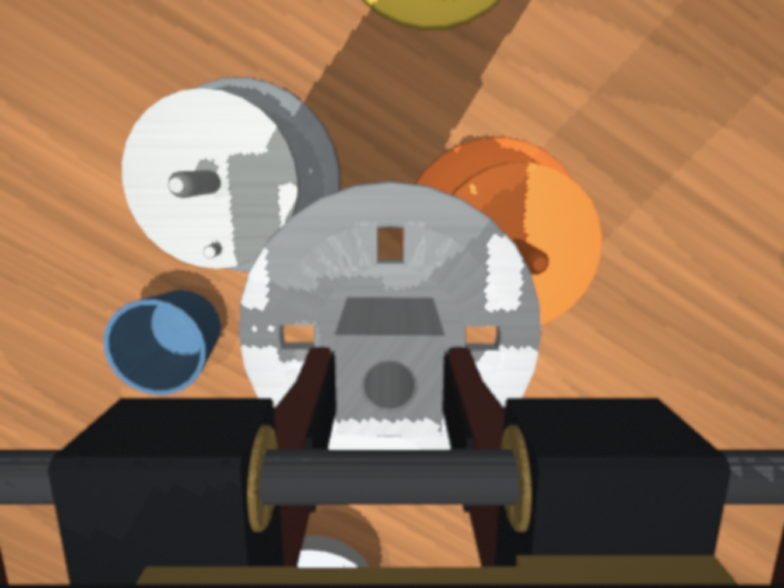

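The shaft tip is at (176,185) and the pin top at (209,251), each within 3 px of prediction. The boss bore is at (389,384), with slots at (390,244), (298,334) and (482,334).

Run:
```python
from h import *
import pickle
i=pickle.load(open("w2.pkl","rb")); f=lambda u,v,z:onplane("wrist",u/1.4,v/1.4,z,i)
T=f(176,185,.135);P=f(210,250,.097);print("tip",T,"base",f(212,183,.085),"seat",f(210,178,.085),"pin",P)
for t in (T,f(210,178,.085)): d=P-t;print(np.hypot(*d[:2]),np.degrees(np.arctan2(d[1],d[0])))
print("bore",f(389,384,.240)); a,b,c=f(298,332,.190),f(482,332,.190),f(390,244,.19)
print(a,b,c,(a+b)/2,np.degrees(np.arctan2(*(b-a)[[1,0]])))
```

```text
tip [ 0.51289784 -0.21418246  0.135     ] base [ 0.51277885 -0.21273265  0.085     ] seat [ 0.51080347 -0.21503403  0.085     ] pin [ 0.54559698 -0.19326765  0.097     ]
0.0388157545983009 32.603530019531256
0.04104099972708798 32.02958094280214
bore [ 0.50908781 -0.09189263  0.24      ]
[ 0.52787336 -0.12571139  0.19      ] [ 0.4870034  -0.05901035  0.19      ] [ 0.47539949 -0.11202513  0.19      ] [ 0.50743838 -0.09236087  0.19      ] 121.49719616850673
```

Emit:
{"name": "carry_out", "arguments": {"jaw": [0, 0, 0, 0, 0], "travel": [[0.001, -0.035, 0], [0.001, -0.045, 0], [0.0018, -0.0415, 0], [0, 0, -0.02], [0, 0, -0.015]], "yaw": [0.8, 0, 0, 0, 0]}}

```text
time: 6.25
ee_pos: [0.5126, -0.2163, 0.1813]
ee_rot: [[-0.847, -0.532, -0.001], [-0.532, 0.847, 0.0], [0.001, 0.001, -1.0]]
ft_force: [-0.3, 0.6, -6.7]
finger_gap: 0.0355
```

Emit:
{"name": "carry_out", "arguments": {"jaw": [0, 0, 0, 0, 0], "travel": [[0, 0, 0], [0, 0, 0], [0, 0, -0.004], [0, 0, -0.003], [0, 0, 0]], "yaw": [0, 0, 0, 0, 0]}}

```text
time: 6.88
ee_pos: [0.5131, -0.2153, 0.175]
ee_rot: [[-0.846, -0.534, -0.0], [-0.534, 0.846, 0.0], [0.0, 0.0, -1.0]]
ft_force: [-0.5, 0.2, -5.0]
finger_gap: 0.0353
```

Emit:
{"name": "carry_out", "arguments": {"jaw": [0, 0, 0], "travel": [[0, 0, -0.002], [0, 0, -0.002], [0, 0, 0]], "yaw": [0, 0, 0]}}

```text
time: 7.25
ee_pos: [0.5132, -0.2155, 0.171]
ee_rot: [[-0.846, -0.533, -0.0], [-0.533, 0.846, 0.0], [0.0, 0.0, -1.0]]
ft_force: [-0.5, -0.2, -6.9]
finger_gap: 0.0351
```

Emit:
{"name": "carry_out", "arguments": {"jaw": [0, 0, 0], "travel": [[0, 0, -0.001], [0, 0, -0.001], [0, 0, 0]], "yaw": [0, 0, 0]}}

```text
time: 7.62
ee_pos: [0.5132, -0.2155, 0.1691]
ee_rot: [[-0.846, -0.533, -0.0], [-0.533, 0.846, 0.0], [0.0, 0.0, -1.0]]
ft_force: [0.3, -0.0, -5.6]
finger_gap: 0.035
```

Underside is about 0.132, already below the shaft tip, and nothing is touching. Continuing in small steps.

Emit:
{"name": "carry_out", "arguments": {"jaw": [0, 0, 0], "travel": [[0, 0, -0.0015], [0, 0, -0.0015], [0, 0, 0]], "yaw": [0, 0, 0]}}

```text
time: 8.0
ee_pos: [0.5132, -0.2154, 0.166]
ee_rot: [[-0.846, -0.533, -0.0], [-0.533, 0.846, 0.0], [0.0, 0.0, -1.0]]
ft_force: [0.2, 0.7, -5.7]
finger_gap: 0.0352
```

Emit:
{"name": "carry_out", "arguments": {"jaw": [0, 0, 0], "travel": [[0, 0, -0.0015], [0, 0, -0.0015], [0, 0, 0]], "yaw": [0, 0, 0]}}

```text
time: 8.38
ee_pos: [0.5132, -0.2155, 0.163]
ee_rot: [[-0.846, -0.534, -0.0], [-0.534, 0.846, 0.0], [0.0, 0.0, -1.0]]
ft_force: [0.2, -0.3, -5.4]
finger_gap: 0.0354
```

Emit:
{"name": "carry_out", "arguments": {"jaw": [0, 0, 0], "travel": [[0, 0, -0.002], [0, 0, -0.002], [0, 0, 0]], "yaw": [0, 0, 0]}}

```text
time: 8.75
ee_pos: [0.5131, -0.2154, 0.1589]
ee_rot: [[-0.846, -0.534, -0.0], [-0.534, 0.846, 0.0], [0.0, 0.0, -1.0]]
ft_force: [0.4, -0.3, -5.8]
finger_gap: 0.0354
```

Emit:
{"name": "carry_out", "arguments": {"jaw": [0, 0, 0, 0], "travel": [[0, 0, -0.003], [0, 0, -0.003], [0, 0, -0.003], [0, 0, 0]], "yaw": [0, 0, 0, 0]}}

```text
time: 9.25
ee_pos: [0.5131, -0.2154, 0.1498]
ee_rot: [[-0.846, -0.534, -0.001], [-0.534, 0.846, 0.0], [0.0, 0.0, -1.0]]
ft_force: [-0.1, 0.3, -5.8]
finger_gap: 0.0352
```

Emit:
{"name": "carry_out", "arguments": {"jaw": [0, 0, 0, 0], "travel": [[0, 0, -0.003], [0, 0, -0.003], [0, 0, -0.002], [0, 0, 0]], "yaw": [0, 0, 0, 0]}}

```text
time: 9.75
ee_pos: [0.5132, -0.2154, 0.1419]
ee_rot: [[-0.846, -0.534, -0.0], [-0.534, 0.846, 0.0], [0.0, 0.0, -1.0]]
ft_force: [0.7, 0.3, -7.1]
finger_gap: 0.0352
```

Emit:
{"name": "carry_out", "arguments": {"jaw": [0, 0, 0, 0], "travel": [[0, 0, -0.002], [0, 0, -0.002], [0, 0, -0.002], [0, 0, 0]], "yaw": [0, 0, 0, 0]}}

```text
time: 10.25
ee_pos: [0.5131, -0.2154, 0.1359]
ee_rot: [[-0.846, -0.533, -0.0], [-0.533, 0.846, 0.0], [0.0, 0.0, -1.0]]
ft_force: [-1.2, -1.2, -5.8]
finger_gap: 0.0349
```

Emit:
{"name": "carry_out", "arguments": {"jaw": [0, 0, 0], "travel": [[0, 0, -0.001], [0, 0, -0.001], [0, 0, 0]], "yaw": [0, 0, 0]}}

```text
time: 10.62
ee_pos: [0.5133, -0.2155, 0.1341]
ee_rot: [[-0.846, -0.534, -0.0], [-0.534, 0.846, 0.0], [0.0, 0.0, -1.0]]
ft_force: [-0.0, 0.1, -4.3]
finger_gap: 0.0354
```

Emit:
{"name": "carry_out", "arguments": {"jaw": [0, 0, 0], "travel": [[0, 0, -0.0005], [0, 0, -0.0005], [0, 0, 0]], "yaw": [0, 0, 0]}}

```text
time: 11.0
ee_pos: [0.5133, -0.2155, 0.1331]
ee_rot: [[-0.846, -0.534, -0.0], [-0.534, 0.846, 0.0], [0.0, 0.0, -1.0]]
ft_force: [-0.7, -0.5, -5.3]
finger_gap: 0.0354
```

Emit:
{"name": "carry_out", "arguments": {"jaw": [0, 0, 0], "travel": [[0, 0, -0.0005], [0, 0, -0.0005], [0, 0, 0]], "yaw": [0, 0, 0]}}

```text
time: 11.38
ee_pos: [0.5133, -0.2155, 0.1321]
ee_rot: [[-0.846, -0.533, -0.0], [-0.533, 0.846, 0.0], [0.0, 0.0, -1.0]]
ft_force: [0.6, 0.9, -6.3]
finger_gap: 0.0354
```

Emit:
{"name": "carry_out", "arguments": {"jaw": [0, 0, 0], "travel": [[0, 0, -0.0005], [0, 0, -0.0005], [0, 0, 0]], "yaw": [0, 0, 0]}}

```text
time: 11.75
ee_pos: [0.5132, -0.2155, 0.1311]
ee_rot: [[-0.846, -0.533, -0.0], [-0.533, 0.846, 0.0], [0.0, 0.0, -1.0]]
ft_force: [-0.2, -1.3, -5.5]
finger_gap: 0.0353
```

The underside is about 3 mm below the pin top with no force, so the pin is in a slot. I'll keep lowering.

Emit:
{"name": "carry_out", "arguments": {"jaw": [0, 0, 0, 0], "travel": [[0, 0, -0.001], [0, 0, -0.001], [0, 0, -0.001], [0, 0, 0]], "yaw": [0, 0, 0, 0]}}

```text
time: 12.25
ee_pos: [0.5132, -0.2155, 0.1281]
ee_rot: [[-0.846, -0.534, -0.0], [-0.534, 0.846, 0.0], [0.0, 0.0, -1.0]]
ft_force: [-1.2, 0.2, -5.5]
finger_gap: 0.0351
```

Emit:
{"name": "carry_out", "arguments": {"jaw": [0, 0, 0, 0], "travel": [[0, 0, -0.001], [0, 0, -0.001], [0, 0, -0.001], [0, 0, 0]], "yaw": [0, 0, 0, 0]}}

```text
time: 12.75
ee_pos: [0.5132, -0.2155, 0.125]
ee_rot: [[-0.846, -0.534, -0.0], [-0.534, 0.846, 0.0], [0.0, 0.0, -1.0]]
ft_force: [-0.4, -0.3, -5.7]
finger_gap: 0.0352
```

Emit:
{"name": "carry_out", "arguments": {"jaw": [0, 0, 0], "travel": [[0, 0, -0.0005], [0, 0, -0.0005], [0, 0, 0]], "yaw": [0, 0, 0]}}

```text
time: 13.12
ee_pos: [0.5133, -0.2155, 0.1241]
ee_rot: [[-0.846, -0.533, -0.0], [-0.533, 0.846, 0.0], [0.0, 0.0, -1.0]]
ft_force: [0.4, -0.3, -6.6]
finger_gap: 0.0354
```

Emit:
{"name": "carry_out", "arguments": {"jaw": [0, 0, 0], "travel": [[0, 0, -0.0005], [0, 0, -0.0005], [0, 0, 0]], "yaw": [0, 0, 0]}}

```text
time: 13.5
ee_pos: [0.5133, -0.2155, 0.1231]
ee_rot: [[-0.846, -0.533, -0.0], [-0.533, 0.846, 0.0], [0.0, 0.0, -1.0]]
ft_force: [-1.0, 1.0, -5.8]
finger_gap: 0.0349
```

Emit:
{"name": "carry_out", "arguments": {"jaw": [0, 0], "travel": [[0, 0, -0.0005], [0, 0, 0]], "yaw": [0, 0]}}

```text
time: 13.75
ee_pos: [0.5133, -0.2155, 0.1226]
ee_rot: [[-0.846, -0.533, -0.0], [-0.533, 0.846, 0.0], [0.0, 0.0, -1.0]]
ft_force: [0.8, 0.6, -5.4]
finger_gap: 0.0353
```

Emit:
{"name": "carry_out", "arguments": {"jaw": [0, 0], "travel": [[0, 0, -0.0005], [0, 0, 0]], "yaw": [0, 0]}}

```text
time: 14.0
ee_pos: [0.5133, -0.2154, 0.1224]
ee_rot: [[-0.846, -0.534, 0.0], [-0.534, 0.846, 0.0], [-0.0, 0.0, -1.0]]
ft_force: [-0.2, 1.5, -2.0]
finger_gap: 0.0356
```

Emit:
{"name": "carry_out", "arguments": {"jaw": [0, 0], "travel": [[0, 0, -0.0003], [0, 0, 0]], "yaw": [0, 0]}}

```text
time: 14.25
ee_pos: [0.5133, -0.2154, 0.1223]
ee_rot: [[-0.846, -0.534, 0.0], [-0.534, 0.846, 0.0], [-0.0, 0.0, -1.0]]
ft_force: [-3.2, 2.1, 3.4]
finger_gap: 0.0353
```

Seat contact came at TCP z 0.1223, expected 0.1224, with about 9 N net press. I'll release and retreat.

Emit:
{"name": "carry_out", "arguments": {"jaw": [0.45, 0.5, 0.6, 0.8, 1], "travel": [[0, 0, 0], [0, 0, 0], [0, 0, 0], [0, 0, 0], [0, 0, 0]], "yaw": [0, 0, 0, 0, 0]}}

```text
time: 14.88
ee_pos: [0.5134, -0.2156, 0.1219]
ee_rot: [[-0.846, -0.533, 0.0], [-0.533, 0.846, -0.0], [-0.0, -0.0, -1.0]]
ft_force: [0.2, -0.3, 0.1]
finger_gap: 0.069
```

Emit:
{"name": "carry_out", "arguments": {"jaw": [1, 1, 1, 1, 1], "travel": [[0, 0, 0], [0, 0, 0.02], [0, 0, 0.04], [0, 0, 0.05], [0, 0, 0]], "yaw": [0, 0, 0, 0, 0]}}

```text
time: 15.5
ee_pos: [0.5157, -0.2166, 0.2358]
ee_rot: [[-0.846, -0.533, 0.007], [-0.533, 0.846, -0.002], [-0.005, -0.005, -1.0]]
ft_force: [-0.1, 0.4, -0.8]
finger_gap: 0.0879
```

Run:
```python
from h import *
import cv2
from rig import arm
s=arm.read_state();print(s['ee_pos'],s['ft_force'],s['finger_gap'])
im=[vision.read_camera(n)[:,:,::-1] for n in("scene","side","wrist")]
c=lambda im,u,v,k:cv2.resize(im[v-45*k:v+45*k,u-60*k:u+60*k],(400,300),interpolation=cv2.INTER_CUBIC)
cv2.imwrite("pics/end.png",np.vstack([np.hstack([c(im[0],211,210,1),c(im[1],281,250,1)]),np.hstack([cv2.resize(im[2],(400,300)),cv2.resize(im[0],(400,300))])]))
P=np.array([.5133,-.2154,.145]);print([proj(n,P) for n in("scene","side","wrist")])
```

```text
[ 0.51567164 -0.2165576   0.2357761 ] [-0.12605154  0.3552359  -0.77143262] 0.08789891503918358
[(np.float64(208.27730067868595), np.float64(196.1068866059279)), (np.float64(281.23860186336407), np.float64(232.03012068236228)), (np.float64(275.23301428565685), np.float64(214.37172745217293))]
```

View pics/end.png

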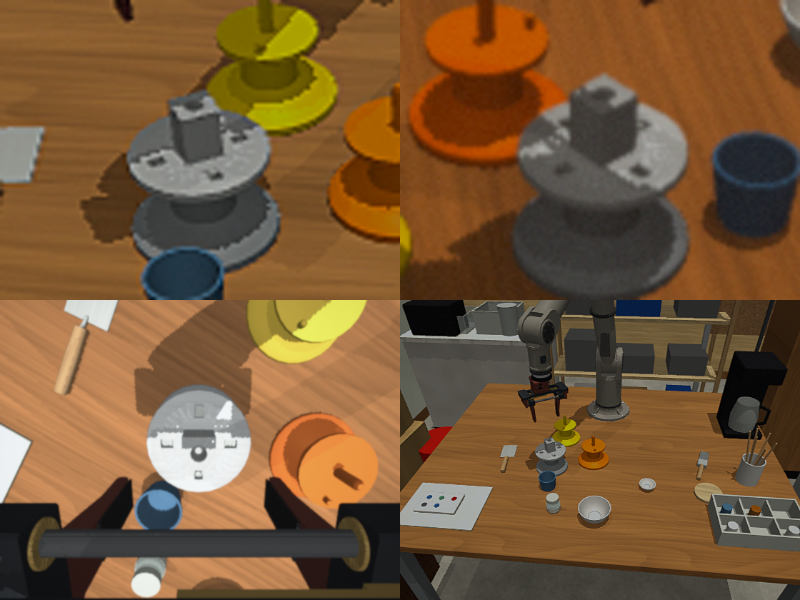

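The final pictures show the carrier flat on the grey seat with the gripper clear above it. The bore is at scene (209,197), against (208.3,196.1) predicted for fully home. The bystanders are where they started.

```bash
python3 -c "
from rig import arm
arm.hand_in()"
```

```text
the job is handed in; nothing more can be done
```

The carrier is fitted on the grey wheel and released, and I handed the job in with the arm's clock at about 15.7 s. I gripped it by the boss, lined up a slot with the pin at about 32° from the camera views, and lowered it over shaft and pin without any contact force showing.

**Final checks:**
- **Seating:** the plate met the seat at TCP height 0.1223 m, against 0.1224 m expected for fully home.
- **Force:** the highest press I read was about 9 N, during seating. Readings come only at the end of each move.
- **Position:** after release, the bore appeared within about 1 px of its fully-home position in the scene camera, and the plate looked flat.
- **Clearance:** the gripper is open about 0.11 m above the seated position. The other objects looked unmoved by eye; I did not measure them.

**Disagreements:** the scene and side cameras' rays missed each other by 2 to 4 mm, so I used the wrist camera's position for the final fit. No check failed.

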